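# Move the soldering jars to the other rack in the same order

## Robot

A 7-joint arm with a two-finger parallel gripper is mounted at the origin on a cart in front of the work surface, level with it; the furniture and walls round the work are solid. World frame = base frame: x ahead of the robot, y to its left, z up, the work surface at z = 0. Lengths are in mm, angles in rad, forces in N, time in s.
With the tool pointing down it reaches from about 400 to 875 mm from the base axis. Payload 4.4 kg.
Tool frame: the origin (TCP) lies at the very end of the fingers, on their centre line; the grasp point (between the pads) lies 19 mm behind it; z points along the fingers, y is the line along which they close (so a half turn about z gives the same grasp; the last joint's range is limited). The gripper opens to 85 mm and grips with 20 to 120 N. Pads are 22 mm wide; open, the fingers measure 114 mm over their backs; the gripper's body (76 mm by 85 mm) begins 54 mm behind the grasp point. The pads swing forward as they close: fully open they stand 13 mm farther back than shut.
Start: joints at [1.086, 0.628, 0.038, 1.517, -0.027, 0.996, -0.02], TCP at [264.36, -593.828, 231.313] pointing down, gripper open.
Joint ranges: [-3.06, 3.06], [-0.37, 2.12], [-1.25, 1.32], [0.18, 2.47], [-1.1, 4.24], [0.23, 1.98], [-2.94, 2.94]. Speed limits (rad/s): [2.57, 2.57, 3.14, 3.14, 3.14, 3.14, 3.14].

## Interface

Orientations are given as [roll, pitch, yaw] about the fixed x, y, z axes, in that order (R = Rz(yaw) Ry(pitch) Rx(roll)).
In Python, from cell import monitor, viewer, workorder gives the robot as it stands.
- The arm moves only by the tool arm_command, never from a script. Its argument "series" is one flat list of numbers, 5 for each row, row after row: the opening in per cent of the stroke, from 0 (shut) to 100 (fully open), then the shift along the tool's x, y, z in cm, then the turn about the tool's z in degrees. In form: [claw, x, y, z, roll, claw, x, y, z, roll, ...]. A call has exactly 5 rows; each row is the pose to reach, as a shift and turn from the pose commanded when the call began, along the tool's axes at that moment; what a row does not reach only later rows make up. A row lasts 1/12 s, in which the tool goes at most 41.7 mm and 7.16 degrees, less where a joint would pass 70% of its speed; a pose out of reach is approached as far as the arm can. A call with a gripper value outside its range is refused whole. The fingers move at their own pace and stop on an object; the grip force is fixed at half the most. Time passes only in rows, so rows that repeat a pose let the fingers close, or fill a call up. It gives the time, the measured TCP pose, the force, the opening and the grip force at its end, in the units of the state.
- monitor.read_state(): the state, without advancing time (a new reading comes with each control period).
- viewer.get_image(name): name is "side" or "top"; returns (picture, depth): 420x560x3 uint8, red, green, blue; 420x560 float32, mm along the optical axis (not along the pixel's ray), 0 where there is no reading.
- viewer.camera_model(name): a dict with "mtx" (3x3 intrinsics, pixels), "dist_coeffs" ([k1, k2, p1, p2, k3] as OpenCV has them; the pictures are not rectified), "R" (3x3) and "t" (3): a world point X has camera coordinates R X + t. Camera axes: x right, y down, z forward; pixel columns grow to the right and rows downward; lengths in mm; the calibration is good to about 2 mm. A picture is of the moment at which its call begins. camera_model takes no time and is no camera call.
- workorder.finish_job(): hands the job in; it is judged then, once.
The state is a dict: "clock": time; "qpos": joint angles; "qd": joint speeds; "tau": joint torques, N m; "eef_pos": TCP position; "tool_rot": TCP orientation; "force": force on the tool from outside, world axes, zero at the start; "torque": the same for the moment, N m; "width": finger opening in mm; "gripper_force": force on a finger pad.
Only numpy, scipy, OpenCV 4.12 (cv2) and the standard library are available. Lean on these libraries where they do the work, as an engineer would, in place of code of your own. Each camera call takes 0.05 s, during which the arm holds its last target. There are 200 camera calls.

## Task

The three jars and the flux cone stand in the full rack in their order of use, counted from the end with the brass knob. Move all four over to the empty rack in the same order counted from its own brass knob: what stood next to the knob stands next to the knob again, and so on to the last. Keep them upright, never tipping one over, and leave each standing centred on its own cork pad.

Things in the scene. Friction and masses are not known exactly. Their poses are not given: they have to be found in the camera images.
- slim_jar_center (a point): slim glass jar with a blue screw cap (does not unscrew), round, 38 mm across (cap 34 mm), 54 mm high: the slimmest and tallest jar. Origin of the point: its centre, half-way up, on its axis; z is its upright axis. Starts upright on one of the four pads of the full rack, in any order, about centred. Loose, under 0.15 kg.
- low_jar_center (a point): low glass jar with a black screw cap (does not unscrew), round, 44 mm across (cap 40 mm), 47 mm high: the lowest jar. Origin of the point: its centre, half-way up, on its axis; z is its upright axis. Starts upright on one of the four pads of the full rack, in any order, about centred. Loose, under 0.15 kg.
- wide_jar_center (a point): wide glass jar with a cream-white screw cap (does not unscrew), round, 48 mm across (cap 44 mm), 52 mm high: the widest jar. Origin of the point: its centre, half-way up, on its axis; z is its upright axis. Starts upright on one of the four pads of the full rack, in any order, about centred. Loose, under 0.15 kg.
- cone_center (a point): solid white flux cone: a round, slightly tapering block, 35 mm across at the foot, 34 mm high, its top rubbed to a slope; no cap. Origin of the point: its centre, half-way up, on its axis; z is its upright axis. Starts upright on one of the four pads of the full rack, in any order, about centred. Loose, under 0.15 kg.
- full_rack: the rack that is full at the start, near or far: dark wooden rack, fixed: board 66 mm wide (x), 246 long (y), 8 thick, no sides; a cheek 8 thick, 22 high at each end; brass knob, top 37 high, on the +y cheek only. Four cork pads 52 across, 2 thick, at y = +90 (by the knob), +30, -30, -90 mm, x = 0; things stand on them 10 mm above the bench. Origin: centre of underside. 
- empty_rack: the rack that is empty at the start: dark wooden rack, fixed: board 66 mm wide (x), 246 long (y), 8 thick, no sides; a cheek 8 thick, 22 high at each end; brass knob, top 37 high, on the +y cheek only. Four cork pads 52 across, 2 thick, at y = +90 (by the knob), +30, -30, -90 mm, x = 0; things stand on them 10 mm above the bench. Origin: centre of underside. Turned about 180 deg to the full.
- pad_slim_jar: the cork pad of the full rack on which the slim jar stands at the start, mostly hidden under it; a disc 52 mm across and 2 mm thick, fixed to the full rack, all four alike; it stays behind and remembers the place in the row. Origin: centre of its underside.
- pad_low_jar: the cork pad of the full rack on which the low jar stands at the start, mostly hidden under it; a disc 52 mm across and 2 mm thick, fixed to the full rack, all four alike; it stays behind and remembers the place in the row. Origin: centre of its underside.
- pad_wide_jar: the cork pad of the full rack on which the wide jar stands at the start, mostly hidden under it; a disc 52 mm across and 2 mm thick, fixed to the full rack, all four alike; it stays behind and remembers the place in the row. Origin: centre of its underside.
- pad_cone: the cork pad of the full rack on which the cone stands at the start, mostly hidden under it; a disc 52 mm across and 2 mm thick, fixed to the full rack, all four alike; it stays behind and remembers the place in the row. Origin: centre of its underside.

How it is judged:
By the outcome, as a careful person would: the job done as asked, in the order asked, and still so for the second after the job is handed in, with the robot touching nothing.
It also fails if it takes over 83 s, if anything falls off the work surface, if the arm or the gripper's body presses on something with over 40 N, if the wrist force passes 120 N, or if a joint passes its speed limit or range.

## Working session

There is one attempt and no reset: what is moved stays moved. The work goes in short steps, Python scripts to look and compute and a tool call to move; the robot and the scene stay as the last step left them, time stands still between calls to the robot, and variables do not carry over. Pictures are saved under pics/ and viewed, at most 14 in all, crops included, and the job is handed in when it is done.

Besides the shell and the picture viewer there is one more tool, called after "Emit:" by a JSON object that holds its "method" and its "body", one argument or row to a line. arm_command: Moves the arm, as the interface text tells. Its arguments: {"type":"object","properties":{"series":{"type":"array","items":{"type":"number"}}},"required":["series"]}

```bash
mkdir -p pics; ls; python3 - <<'E'
from cell import monitor, viewer
import cv2,numpy as np
print(monitor.read_state())
for n in("top","side"):
    p,d=viewer.get_image(n);cv2.imwrite(f"pics/{n}0.png",p[:,:,::-1]);np.savez(f"{n}0.npz",p=p,d=d)
    m=viewer.camera_model(n);print(m, -m["R"].T@m["t"])
E
```

```text
pics
{'clock': 0.0, 'qpos': array([ 1.08623325,  0.6293682 ,  0.03843774,  1.51837994, -0.02703006,
        0.99629676, -0.02001588]), 'qd': array([ 6.33542364e-05,  1.26465809e-04, -1.92201002e-03, -1.98020156e-04,
        9.67459590e-04, -3.17248931e-05,  9.31074654e-04]), 'tau': array([ 2.15856135e-04, -5.63397002e+01,  1.22603998e+00, -1.93437767e+01,
        1.09014902e-02,  1.04322188e-02, -5.08576051e-06]), 'eef_pos': array([ 264.08846367, -593.23976213,  230.37088349]), 'tool_rot': array([-3.13965796e+00, -6.55259156e-07,  4.18733979e-01]), 'force': array([ 0.74950463, -0.41596324, -0.87620729]), 'torque': array([ 0.0296961 , -0.00585717,  0.01626301]), 'gripper_force': 0.0, 'width': 85.13693789742278}
{'mtx': array([[486.26819343,   0.        , 279.29674781],
       [  0.        , 486.26819343, 216.50444679],
       [  0.        ,   0.        ,   1.        ]]), 'dist_coeffs': array([0.03582028, 0.        , 0.        , 0.        , 0.        ]), 'R': array([[ 0.00350636, -0.99971938,  0.0234281 ],
       [-0.98764936, -0.00713198, -0.15651797],
       [ 0.15664113, -0.02258994, -0.98739721]]), 't': array([-86.95401639, 540.44086606, 827.30813996])} [404.48048248 -64.38636208 903.50762298]
{'mtx': array([[546.9748504 ,   0.        , 286.07748828],
       [  0.        , 546.9748504 , 216.69534831],
       [  0.        ,   0.        ,   1.        ]]), 'dist_coeffs': array([0.01828448, 0.        , 0.        , 0.        , 0.        ]), 'R': array([[-0.88295189, -0.46900628, -0.02071411],
       [-0.25496082,  0.51610406, -0.81769895],
       [ 0.39419658, -0.71670755, -0.57527328]]), 't': array([459.88994558, 231.678458  , 612.84136546])} [223.54965401 535.34910981 551.52070857]
```

View pics/top0.png

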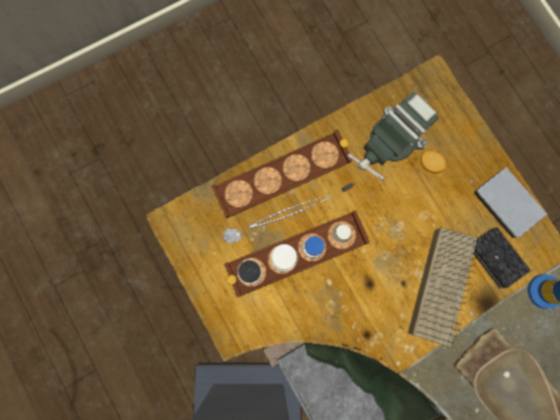

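View pics/side0.png

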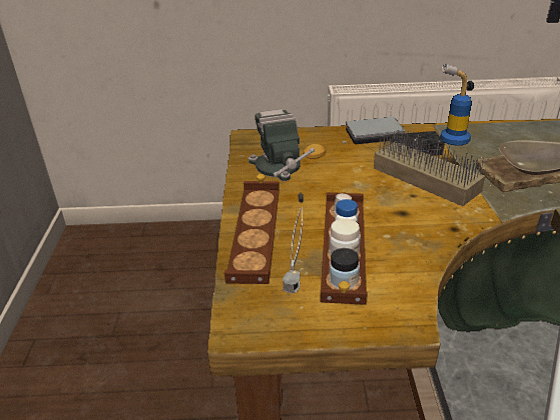

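The top view shows the full rack in front, with its knob at (231,280). From the knob the order is low/black (249,272), wide/white (284,258), slim/blue (314,245), cone (343,233). The empty rack is behind, with its knob at (344,143) and pads at (325,154), (297,168), (267,180), (238,193). The side view agrees. A vise stands near the empty rack's knob end, and a chain lies between the racks.

```bash
cat > h.py <<'E'
import numpy as np,cv2
from cell import viewer,monitor
def ray(n,px,z):
    """pixels -> world xy on plane z"""
    m=viewer.camera_model(n);R,t=np.array(m["R"]),np.array(m["t"])
    u=cv2.undistortPoints(np.float64(px).reshape(-1,1,2),m["mtx"],m["dist_coeffs"])[:,0]
    d=np.c_[u,np.ones(len(u))]@R;c=-R.T@t
    return (c+d*((z-c[2])/d[:,2])[:,None])[:,:2]
def cloud(n,d):
    m=viewer.camera_model(n);h,w=d.shape
    g=np.stack(np.meshgrid(np.arange(w),np.arange(h)),-1).reshape(-1,1,2).astype(float)
    u=cv2.undistortPoints(g,m["mtx"],m["dist_coeffs"])[:,0]
    P=np.c_[u,np.ones(len(u))]*d.reshape(-1,1)
    return ((P-m["t"])@np.array(m["R"])).reshape(h,w,3)
def ortho(n,p,z,x0,x1,y0,y1,s):
    """rectified picture of plane z; row=(x1-x)*s, col=(y1-y)*s"""
    m=viewer.camera_model(n)
    X,Y=np.meshgrid(np.arange(x1,x0,-1/s),np.arange(y1,y0,-1/s),indexing='ij')
    q,_=cv2.projectPoints(np.c_[X.ravel(),Y.ravel(),np.full(X.size,z)],cv2.Rodrigues(np.array(m["R"]))[0],np.array(m["t"]),m["mtx"],m["dist_coeffs"])
    q=q.reshape(*X.shape,2).astype(np.float32)
    return cv2.remap(p,q[...,0],q[...,1],cv2.INTER_CUBIC)
E
python3 - <<'E'
from h import *
for n in("top","side"):
    f=np.load(f"{n}0.npz");p,d=f["p"],f["d"];C=cloud(n,d)
    o=ortho(n,p,10,280,620,-240,100,1.76 if 0 else 1.7);cv2.imwrite(f"pics/o_{n}.png",o[:,:,::-1])
    if n=="top":
        for nm,px in dict(empty=[(325,154),(297,168),(267,180),(238,193)],ek=[(344,143)],fk=[(231,280)]).items(): print(nm,ray(n,px,10 if nm=="empty" else 37).round(1).tolist())
        for nm,px,z in(("low",(249,272),57),("wide",(284,258),62),("slim",(314,245),64),("cone",(343,233),44)): print(nm,ray(n,[px],z).round(1),C[px[1],px[0]].round(1))
        # tall things near the work
        H=C[...,2]; roi=(d>0)&(H>25)&(C[...,0]>350)&(C[...,0]<650)&(C[...,1]<100)&(C[...,1]>-300)
        k,l,s,c=cv2.connectedComponentsWithStats(roi.astype(np.uint8))
        for i in range(1,k):
            if s[i,4]>15: q=C[l==i];print(s[i],q.min(0).round(),q.max(0).round())
        r=H[225:246,222:242];print("pendant",r.max())
E
```

```text
empty [[667.2, -171.4], [639.4, -118.0], [615.6, -61.4], [590.2, -7.4]]
ek [[680.7, -203.6]]
fk [[428.0, 0.5]]
low [[441.3 -31.7]] [441.2 -31.8  58.6]
wide [[465.4 -92. ]] [465.5 -92.1  60.1]
slim [[ 488. -144.]] [ 488.1 -144.    63.5]
cone [[ 511.8 -197.9]] [ 512. -198.   43.]
[352 152  49  29 445] [ 601. -294.   42.] [ 650. -216.   85.]
[334 224  17  18 227] [ 500. -212.   25.] [ 530. -184.   47.]
[302 236  23  22 386] [ 469. -163.   27.] [ 505. -126.   68.]
[271 244  27  28 595] [ 444. -116.   27.] [491. -70.  66.]
[238 259  25  26 498] [421. -54.  27.] [465. -12.  62.]
[228 275   9   9  65] [423.  -8.  31.] [437.   6.  39.]
pendant 903.5076229800973
```

```bash
python3 - <<'E'
import cv2,numpy as np
a=[cv2.resize(cv2.imread(f"pics/o_{n}.png"),(400,400)) for n in("top","side")]
cv2.imwrite("pics/ob.png",np.hstack(a))
E
```

```text
(no output)
```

View pics/ob.png

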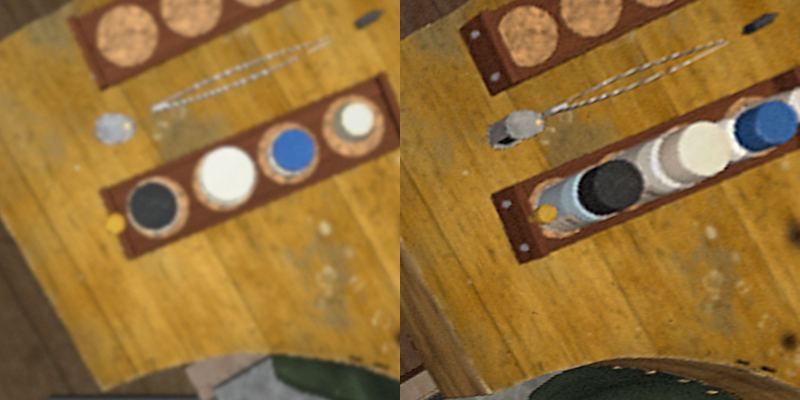

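The rectified pair shows the first rack's layout clearly, but the crop cut off the second rack. Next I'll fit the pads and caps numerically.

```bash
cat > fit.py <<'E'
from h import *
def blob(n,p,z,c,f,r=45,s=4):
    o=ortho(n,p,z,c[0]-r,c[0]+r,c[1]-r,c[1]+r,s)
    hsv=cv2.cvtColor(o,cv2.COLOR_RGB2HSV).astype(int)
    m=f(hsv[...,0],hsv[...,1],hsv[...,2]).astype(np.uint8)
    m=cv2.morphologyEx(m,cv2.MORPH_OPEN,np.ones((13,13)));m=cv2.morphologyEx(m,cv2.MORPH_CLOSE,np.ones((25,25)))
    k,l,st,ce=cv2.connectedComponentsWithStats(m)
    if k<2: return None,0,o
    i=min(range(1,k),key=lambda i:np.hypot(*(ce[i]-r*s)))
    hull=cv2.convexHull(cv2.findContours((l==i).astype(np.uint8),0,1)[0][0])
    (u,v),R=cv2.minEnclosingCircle(hull);M=cv2.moments(hull)
    u,v=M['m10']/M['m00'],M['m01']/M['m00']
    cv2.drawContours(o,[hull],-1,(0,255,0),1)
    return np.array([c[0]+r-v/s,c[1]+r-u/s]).round(1),round(2*np.sqrt(M['m00']/np.pi)/s,1),o
cork=lambda h,s,v:(v>145)&(h<25)
white=lambda h,s,v:(s<70)&(v>150)
blue=lambda h,s,v:(h>95)&(h<125)&(s>120)
black=lambda h,s,v:(v<75)&(s<110)
E
python3 - <<'E'
from fit import *
P=[(667.2,-171.4),(639.4,-118),(615.6,-61.4),(590.2,-7.4)]
O={"low":((441,-32),57,black),"wide":((465,-92),62,white),"slim":((488,-144),64,blue),"cone":((512,-198),43,white)}
rows=[]
for n in("top","side"):
    p=np.load(f"{n}0.npz")["p"];im=[]
    pc=[]
    for c in P: a,dm,o=blob(n,p,10,c,cork);print(n,"pad",a,dm);im.append(o);pc.append(a)
    for k,(c,z,f) in O.items(): a,dm,o=blob(n,p,z,c,f);print(n,k,a,dm);im.append(o)
    im=[cv2.resize(i,(198,148)) for i in im];rows+=[np.hstack(im[:4]),np.hstack(im[4:])]
    pc=np.array(pc);t=np.array([90,30,-30,-90.]);v=(t@(pc-pc.mean(0)))/(t@t)
    print(n,"rack c",pc.mean(0),"dir",v,np.hypot(*v),"axis y deg",np.degrees(np.arctan2(v[1],v[0])))
cv2.imwrite("pics/fit.png",np.vstack(rows)[:,:,::-1])
E
```

```text
top pad [ 658.9 -159.6] 66.3
top pad [ 647.8 -112.6] 89.6
top pad [630.1 -63.1] 81.0
top pad [590.   -8.1] 53.0
top low [442.9 -32. ] 34.6
top wide [466.9 -91.3] 46.8
top slim [ 487.2 -144.1] 30.4
top cone [ 514.3 -197.9] 28.1
top rack c [631.7  -85.85] dir [ 0.374 -0.84 ] 0.9194976889584877 axis y deg -65.99955004631661
side pad [ 666.3 -170.3] 51.0
side pad [ 640.5 -116.1] 51.0
side pad [614.9 -62. ] 51.0
side pad [590.3  -9.4] 49.4
side low [440.5 -26.1] 44.2
side wide [464.  -83.4] 62.5
side slim [ 484.  -136.5] 40.9
side cone [ 513.1 -193.1] 23.6
side rack c [628.   -89.45] dir [ 0.42266667 -0.89466667] 0.9894824685438118 axis y deg -64.71258140652421
```

View pics/fit.png

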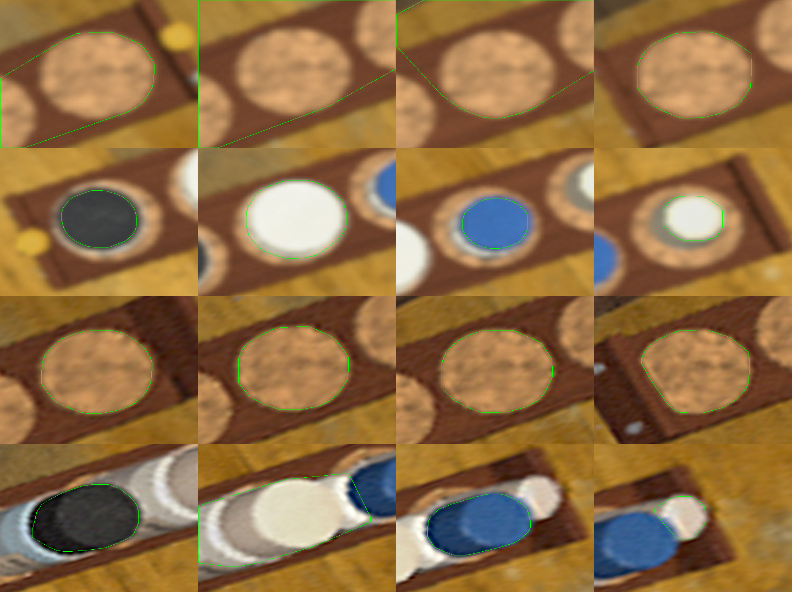

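```bash
sed -i 's/np.ones((25,25))/np.ones((5,5))/' fit.py; python3 - <<'E'
from fit import *
p=np.load("top0.npz")["p"]
for c in [(667.2,-171.4),(639.4,-118),(615.6,-61.4),(590.2,-7.4)]: print(blob("top",p,10,c,lambda h,s,v:(v>165)&(h<25),r=40)[:2])
print("wide",blob("top",p,62,(465,-92),lambda h,s,v:(s<60)&(v>205))[:2])
print("black",blob("top",p,57,(442,-32),lambda h,s,v:(v<95)&(s<120))[:2])
print("slim",blob("top",p,64,(488,-144),lambda h,s,v:(h>95)&(h<125)&(s>80)&(v>120))[:2])
for nm,(a,b,e,f) in dict(full=(380,570,-260,40),empty=(540,740,-230,50)).items():
    o=ortho("top",p,8,a,b,e,f,3);h=cv2.cvtColor(o,cv2.COLOR_RGB2HSV).astype(int)
    m=((h[...,0]<14)&(h[...,2]<150)&(h[...,1]>110)).astype(np.uint8)
    m=cv2.morphologyEx(m,cv2.MORPH_OPEN,np.ones((9,9)))
    m=cv2.morphologyEx(m,cv2.MORPH_CLOSE,np.ones((15,15)))
    k,l,s,c=cv2.connectedComponentsWithStats(m);i=1+s[1:,4].argmax()
    (u,v),wh,ang=cv2.minAreaRect(cv2.findContours((l==i).astype(np.uint8),0,1)[0][0]);
    print(nm,(b-v/3,f-u/3),np.array(wh)/3,ang)
# cone foot: whole cone silhouette (low saturation) at foot plane, and depth points
o=ortho("top",p,10,465,555,-245,-155,6);cv2.imwrite("pics/cone.png",o[:,:,::-1])
E
```

```text
(array([ 666.6, -170.6]), np.float64(50.5))
(array([ 641.1, -116.5]), np.float64(50.5))
(array([615.5, -62.2]), np.float64(50.5))
(array([589.9,  -8. ]), np.float64(50.7))
wide (array([467.6, -91.1]), np.float64(43.0))
black (array([442.9, -31.8]), np.float64(36.2))
slim (array([ 487.1, -144.1]), np.float64(31.9))
full (478.9899597167969, -118.11473592122397) [ 63.87550863 262.95281982] 67.4204330444336
empty (629.9176635742188, -90.21089680989584) [ 67.58662923 263.83239746] 64.92928314208984
```

View pics/cone.png

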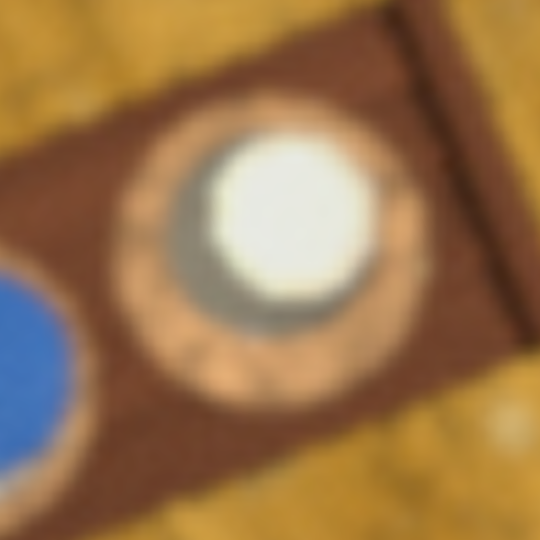

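Emit:
{"method": "arm_command", "body": {
  "series": [100,0,0,0,-7,100,0,0,0,-14,100,0,0,0,-21,100,0,0,0,-28,100,0,0,0,-35]
}}

```text
clock: 0.52
eef_pos: [264.2, -593.5, 230.8]
tool_rot: [-3.141, -0.001, 1.036]
force: [0.6, -0.3, 1.0]
width: 85.5
gripper_force: 0.0
```

```bash
python3 -c "
from cell import monitor
s=monitor.read_state();print(s['clock'],s['qpos'],s['eef_pos'],s['tool_rot'])"
```

```text
0.5167 [ 1.18514668  0.63076952 -0.13000181  1.51465154  0.09078138  1.00314339
  0.49587848] [ 264.17223813 -593.50022537  230.78252097] [-3.14068977e+00 -5.66276994e-04  1.03570592e+00]
```

The cone picture shows its pad centred near pixel (272,250), with the foot leaning slightly up-image. That puts the cone axis at about (515.5,-199.7).

```bash
cat > plan.py <<'E'
import sys,numpy as np
from cell import monitor
from scipy.spatial.transform import Rotation as Ro
def go(*T):
    s=monitor.read_state();R=Ro.from_euler('xyz',s['tool_rot']).as_matrix();yaw=np.degrees(s['tool_rot'][2])
    print("t",round(s['clock'],2),s['eef_pos'].round(1),round(yaw,1),"w",round(s['width'],1),"F",s['force'].round(1),"g",round(s['gripper_force'],1),"q7",s['qpos'][6].round(2))
    for x,y,z,w in T:
        d=R.T@(np.array([x,y,z])-s['eef_pos']);print("cm",(d/10).round(2),"turn",round(-((w-yaw+180)%360-180),1), "n",round(np.linalg.norm(d)/41.7,1))
if __name__=="__main__":
    a=list(map(float,sys.argv[1:]));go(*[a[i:i+4] for i in range(0,len(a),4)])
E
python3 plan.py 443 -32 120 112.6; python3 - <<'E'
from h import *
d=np.load("top0.npz")["d"];C=cloud("top",d)[(d>0)]
D=np.hypot(*(C[:,:2]-[666.5,-170.5]).T);
for r in range(30,130,10):
    q=C[(D>r)&(D<=r+10)];j=q[:,2].argmax();print(r,q[j].round())
u=np.array([.425,-.905]);v=np.array([.905,.425]);e=C[:,:2]-[666.5,-170.5]
q=C[(abs(e@u)<48)&(abs(e@v)<60)];print("in box",q[q[:,2].argmax()].round())
E
```

```text
t 0.52 [ 264.2 -593.5  230.8] 59.3 w 85.5 F [ 0.6 -0.3  1. ] g 0.0 q7 0.5
cm [ 57.41 -13.24  11.12] turn -53.3 n 14.4
30 [ 684. -203.   39.]
40 [ 653. -214.   47.]
50 [ 644. -226.   53.]
60 [ 671. -239.   70.]
70 [ 673. -250.   79.]
80 [ 696. -256.   89.]
90 [ 703. -263.  102.]
100 [ 703. -264.  107.]
110 [ 696. -278.  108.]
120 [ 668. -300.  108.]
in box [ 633. -236.   67.]
```

Emit:
{"method": "arm_command", "body": {
  "series": [100,3.9,-0.9,0.6,0,100,7.8,-1.8,1.2,0,100,11.7,-2.7,1.8,0,100,15.6,-3.6,2.4,0,100,19.5,-4.5,3,0]
}}

```text
clock: 0.93
eef_pos: [326.2, -401.5, 200.8]
tool_rot: [-3.141, -0.0, 1.029]
force: [1.1, 0.1, 0.6]
width: 85.6
gripper_force: 0.0
```

Emit:
{"method": "arm_command", "body": {
  "series": [100,3.9,-0.9,0.6,0,100,7.8,-1.8,1.2,0,100,11.7,-2.7,1.8,0,100,15.6,-3.6,2.4,0,100,19.5,-4.5,3,0]
}}

```text
clock: 1.35
eef_pos: [388.1, -211.4, 171.0]
tool_rot: [-3.142, -0.0, 1.029]
force: [1.2, 0.3, -0.1]
width: 85.7
gripper_force: 0.0
```

Emit:
{"method": "arm_command", "body": {
  "series": [100,3.7,-0.9,0.6,-7,100,7.4,-1.8,1.2,-14,100,11.1,-2.7,1.8,-21,100,14.8,-3.6,2.4,-28,100,18,-4.2,3,-35]
}}

```text
clock: 1.77
eef_pos: [445.0, -34.5, 141.0]
tool_rot: [-3.142, -0.001, 1.648]
force: [0.5, -0.1, -0.6]
width: 85.3
gripper_force: 0.0
```

```bash
python3 plan.py 443 -32 120 112.6
```

```text
t 1.77 [445.  -34.5 141. ] 94.4 w 85.3 F [ 0.5 -0.1 -0.6] g 0.0 q7 -0.18
cm [ 0.26 -0.18  2.1 ] turn -18.2 n 0.5
```

Emit:
{"method": "arm_command", "body": {
  "series": [100,0.05,0,0.4,-7,100,0.1,-0.1,0.8,-14,100,0.26,-0.18,1.2,-18.2,100,0.26,-0.18,1.7,-18.2,100,0.26,-0.18,2.1,-18.2]
}}

```text
clock: 2.18
eef_pos: [442.7, -34.9, 119.8]
tool_rot: [-3.141, -0.0, 1.956]
force: [-0.1, -0.9, 0.9]
width: 86.0
gripper_force: 0.0
```

```bash
python3 plan.py 443 -32 14 112.6
```

```text
t 2.18 [442.7 -34.9 119.8] 112.1 w 86.0 F [-0.1 -0.9  0.9] g 0.0 q7 0.01
cm [ 0.25  0.15 10.58] turn -0.5 n 2.5
```

Emit:
{"method": "arm_command", "body": {
  "series": [100,0.25,0.15,0,-0.5,100,0.25,0.15,3,-0.5,100,0.25,0.15,6,-0.5,100,0.25,0.15,9,-0.5,100,0.25,0.15,10.5,-0.5]
}}

```text
clock: 2.6
eef_pos: [439.8, -33.5, 16.3]
tool_rot: [-3.13, 0.002, 1.966]
force: [0.3, -0.4, -0.1]
width: 85.4
gripper_force: 0.0
```

Emit:
{"method": "arm_command", "body": {
  "series": [100,0,0,0,0,60,0,0,0,0,55,0,0,0,0,30,0,0,0,0,20,0,0,0,0]
}}

```text
clock: 3.02
eef_pos: [443.8, -32.4, 20.4]
tool_rot: [3.141, 0.002, 1.966]
force: [-1.6, 0.2, 15.5]
width: 42.1
gripper_force: 58.6
```

Emit:
{"method": "arm_command", "body": {
  "series": [0,0,0,0,0,0,0,0,0,0,0,0,0,0,0,0,0,0,0,0,0,0,0,0,0]
}}

```text
clock: 3.43
eef_pos: [443.8, -32.4, 20.5]
tool_rot: [3.141, 0.002, 1.966]
force: [-0.1, 0.9, 8.1]
width: 42.0
gripper_force: 59.9
```

```bash
python3 plan.py 443 -32 14 112.6; python3 - <<'E'
from h import *
p,d=viewer.get_image("side");cv2.imwrite("pics/s1.png",cv2.resize(p[140:340,200:420,::-1],None,fx=2.5,fy=2.5))
E
```

```text
t 3.43 [443.8 -32.4  20.5] 112.7 w 42.0 F [-0.1  0.9  8.1] g 59.9 q7 -0.31
cm [ 0.07 -0.06  0.65] turn 0.1 n 0.2
```

View pics/s1.png

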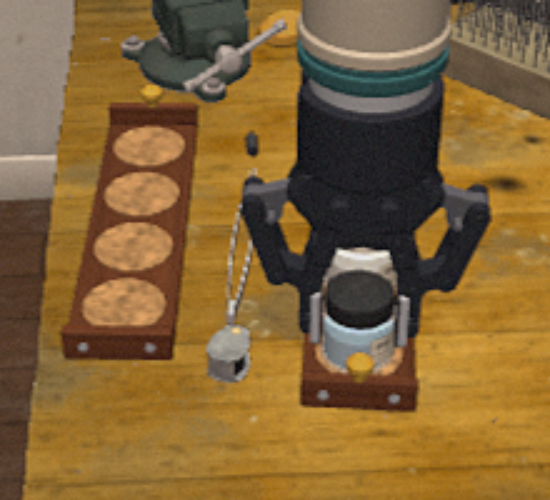

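The picture shows the low jar gripped upright between the finger pads just below its cap. It is still resting on its pad, and TCP z reads 20.5 there.

Emit:
{"method": "arm_command", "body": {
  "series": [0,0,0,-1,0,0,0,0,-2.5,0,0,0,0,-5,0,0,0,0,-7.5,0,0,0,0,-8.5,0]
}}

```text
clock: 3.9
eef_pos: [444.3, -32.0, 107.2]
tool_rot: [3.139, 0.002, 1.967]
force: [1.2, 0.1, -1.4]
width: 41.3
gripper_force: 61.1
```

```bash
python3 plan.py 666.5 -170.6 95 115
```

```text
t 3.9 [444.3 -32.  107.2] 112.7 w 41.3 F [ 1.2  0.1 -1.4] g 61.1 q7 -0.18
cm [-21.35  15.15   1.3 ] turn -2.3 n 6.3
```

Emit:
{"method": "arm_command", "body": {
  "series": [0,-3,2.1,0,-0.5,0,-6,4.2,0,-1,0,-9,6.4,0,-1.5,0,-12,8.5,0,-2,0,-15,10.6,0,-2.3]
}}

```text
clock: 4.32
eef_pos: [600.0, -131.0, 105.2]
tool_rot: [-3.141, 0.0, 2.007]
force: [1.4, 0.9, -0.8]
width: 42.1
gripper_force: 61.0
```

Emit:
{"method": "arm_command", "body": {
  "series": [0,-3,2.1,0,0,0,-5,3.7,0,0,0,-6,4.6,0,0,0,-6.3,4.8,0,0,0,-6.3,4.8,0,0]
}}

```text
clock: 4.73
eef_pos: [668.9, -166.6, 104.1]
tool_rot: [-3.141, -0.0, 2.007]
force: [-0.9, -0.3, -0.2]
width: 41.7
gripper_force: 61.0
```

```bash
python3 plan.py 666.5 -170.6 22 115
```

```text
t 4.73 [ 668.9 -166.6  104.1] 115.0 w 41.7 F [-0.9 -0.3 -0.2] g 61.0 q7 0.23
cm [-0.26 -0.38  8.21] turn -0.0 n 2.0
```

Emit:
{"method": "arm_command", "body": {
  "series": [0,-0.26,-0.4,2,0,0,-0.26,-0.4,5,0,0,-0.26,-0.4,7,0,0,-0.26,-0.4,7.3,0,0,-0.26,-0.4,7.3,0]
}}

```text
clock: 5.15
eef_pos: [664.1, -169.5, 30.0]
tool_rot: [-3.137, -0.002, 2.008]
force: [0.4, -0.9, -0.7]
width: 41.7
gripper_force: 61.0
```

```bash
python3 plan.py 666.5 -170.6 21 115; python3 - <<'E'
from h import *
p,d=viewer.get_image("side");cv2.imwrite("pics/s2.png",cv2.resize(p[110:310,180:400,::-1],None,fx=2.5,fy=2.5))
E
```

```text
t 5.15 [ 664.1 -169.5   30. ] 115.1 w 41.7 F [ 0.4 -0.9 -0.7] g 61.0 q7 0.19
cm [-0.2   0.17  0.9 ] turn 0.1 n 0.2
```

View pics/s2.png

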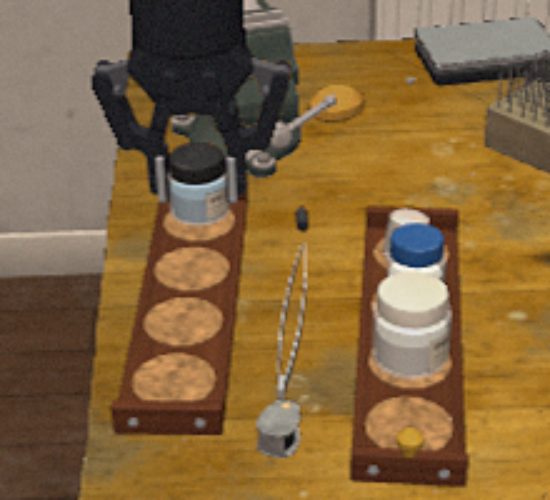

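The low jar hangs upright over the knob-end pad. The right finger is close to the vise handle, so I'll release with a small opening.

Emit:
{"method": "arm_command", "body": {
  "series": [0,-0.2,0.17,0,0,0,-0.2,0.17,0.2,0,0,-0.2,0.17,0.5,0,0,-0.2,0.17,0.7,0,0,-0.2,0.17,0.8,0]
}}

```text
clock: 5.62
eef_pos: [668.5, -171.8, 22.9]
tool_rot: [-3.14, 0.0, 2.007]
force: [0.4, -0.6, -0.7]
width: 41.5
gripper_force: 61.0
```

```bash
python3 plan.py 666.5 -170.6 20.5 115
```

```text
t 5.62 [ 668.5 -171.8   22.9] 115.0 w 41.5 F [ 0.4 -0.6 -0.7] g 61.0 q7 0.19
cm [ 0.19 -0.13  0.24] turn -0.0 n 0.1
```

Emit:
{"method": "arm_command", "body": {
  "series": [0,0.1,-0.1,0,0,0,0.1,-0.1,0.1,0,0,0.1,-0.1,0.2,0,0,0.1,-0.1,0.25,0,0,0.1,-0.1,0.25,0]
}}

```text
clock: 6.03
eef_pos: [667.2, -171.1, 20.7]
tool_rot: [-3.14, 0.0, 2.007]
force: [-1.6, 0.4, 2.6]
width: 41.5
gripper_force: 61.4
```

```bash
python3 plan.py 666.5 -170.6 20.5 115
```

```text
t 6.03 [ 667.2 -171.1   20.7] 115.0 w 41.5 F [-1.6  0.4  2.6] g 61.4 q7 0.19
cm [ 0.08 -0.05  0.02] turn 0.0 n 0.0
```

Contact is at 2.6 N and within 1 mm. Now I'll release gently, rise, and go to the wide jar.

Emit:
{"method": "arm_command", "body": {
  "series": [52,0,0,0,0,56,0,0,0,0,60,0,0,0,0,62,0,0,0,0,62,0,0,0,0]
}}

```text
clock: 6.45
eef_pos: [667.3, -171.3, 20.3]
tool_rot: [-3.14, 0.0, 2.007]
force: [1.0, 0.2, -1.0]
width: 52.7
gripper_force: 0.0
```

Emit:
{"method": "arm_command", "body": {
  "series": [62,0,0,-0.5,0,62,0,0,-2,0,62,0,0,-5,0,62,0,0,-8,0,62,0,0,-9,0]
}}

```text
clock: 6.87
eef_pos: [670.5, -171.0, 116.5]
tool_rot: [3.136, 0.005, 2.007]
force: [0.5, 0.8, 1.1]
width: 52.9
gripper_force: 0.0
```

```bash
python3 plan.py 467.5 -91 110 112.6
```

```text
t 6.87 [ 670.5 -171.   116.5] 115.0 w 52.9 F [0.5 0.8 1.1] g 0.0 q7 0.24
cm [ 15.83 -15.02   0.49] turn 2.4 n 5.2
```

Emit:
{"method": "arm_command", "body": {
  "series": [80,2.7,-2.5,0,0.5,90,5.4,-5,0,1,100,8.1,-7.6,0,1.5,100,10.8,-10.1,0,2,100,13.4,-12.8,0,2.4]
}}

```text
clock: 7.28
eef_pos: [493.6, -103.0, 111.6]
tool_rot: [3.141, 0.001, 1.965]
force: [0.8, 0.9, 0.1]
width: 85.7
gripper_force: 0.0
```

Emit:
{"method": "arm_command", "body": {
  "series": [100,1.5,-1.3,0,0,100,2.4,-2.2,0,0,100,2.4,-2.2,0,0,100,2.4,-2.2,0,0,100,2.4,-2.2,0,0]
}}

```text
clock: 7.7
eef_pos: [467.1, -90.5, 111.1]
tool_rot: [3.141, 0.002, 1.965]
force: [0.6, -0.6, -0.0]
width: 85.4
gripper_force: 0.0
```

```bash
python3 plan.py 467.3 -91 19 112.6;python3 - <<'E'
from fit import *
p,d=viewer.get_image("top")
print("low",blob("top",p,57,(666,-171),lambda h,s,v:(v<95)&(s<120))[:2])
cv2.imwrite("pics/t2.png",p[:,:,::-1])
E
```

```text
t 7.7 [467.1 -90.5 111.1] 112.6 w 85.4 F [ 0.6 -0.6 -0. ] g 0.0 q7 -0.04
cm [-0.04 -0.01  9.21] turn -0.0 n 2.2
low (array([ 666.5, -169.8]), np.float64(40.1))
```

Emit:
{"method": "arm_command", "body": {
  "series": [100,0,0,2,0,100,0,0,5,0,100,0,0,8,0,100,0,0,9.2,0,100,0,0,9.2,0]
}}

```text
clock: 8.17
eef_pos: [464.5, -90.2, 15.8]
tool_rot: [-3.136, -0.001, 1.965]
force: [-0.1, 0.1, -0.0]
width: 85.6
gripper_force: 0.0
```

Emit:
{"method": "arm_command", "body": {
  "series": [70,0,0,0,0,62,0,0,0,0,40,0,0,0,0,20,0,0,0,0,0,0,0,0,0]
}}

```text
clock: 8.58
eef_pos: [466.3, -90.4, 20.0]
tool_rot: [3.141, 0.002, 1.965]
force: [-0.1, 0.5, 6.0]
width: 46.3
gripper_force: 61.6
```

Emit:
{"method": "arm_command", "body": {
  "series": [0,0,0,0,0,0,0,0,0,0,0,0,0,0,0,0,0,0,0,0,0,0,0,0,0]
}}

```text
clock: 9.0
eef_pos: [466.3, -90.4, 20.0]
tool_rot: [3.141, 0.002, 1.965]
force: [-1.0, -0.7, 6.9]
width: 45.6
gripper_force: 61.7
```

Emit:
{"method": "arm_command", "body": {
  "series": [0,0,0,-1,0,0,0,0,-2.5,0,0,0,0,-5,0,0,0,0,-7.5,0,0,0,0,-8.5,0]
}}

```text
clock: 9.42
eef_pos: [466.7, -90.3, 106.6]
tool_rot: [3.139, 0.003, 1.965]
force: [0.3, 0.0, -1.4]
width: 46.0
gripper_force: 61.7
```

```bash
python3 plan.py 641 -116.4 105 115
```

```text
t 9.42 [466.7 -90.3 106.6] 112.6 w 46.0 F [ 0.3  0.  -1.4] g 61.7 q7 -0.06
cm [-9.1  15.09  0.22] turn -2.4 n 4.2
```

Emit:
{"method": "arm_command", "body": {
  "series": [0,-1.8,3,0,-0.5,0,-3.6,6,0,-1,0,-5.4,9,0,-1.5,0,-7.3,12.1,0,-2,0,-8.6,14.3,0,-2.4]
}}

```text
clock: 9.83
eef_pos: [633.3, -115.8, 103.6]
tool_rot: [3.141, 0.002, 2.006]
force: [0.7, -0.3, -1.1]
width: 45.8
gripper_force: 61.7
```

Emit:
{"method": "arm_command", "body": {
  "series": [0,-0.5,0.8,0,0,0,-0.5,0.8,0,0,0,-0.5,0.8,2,0,0,-0.5,0.8,4,0,0,-0.5,0.8,5.5,0]
}}

```text
clock: 10.25
eef_pos: [637.5, -115.9, 46.9]
tool_rot: [-3.138, -0.0, 2.007]
force: [-0.0, -0.8, -0.1]
width: 46.0
gripper_force: 61.8
```

Emit:
{"method": "arm_command", "body": {
  "series": [0,0,0,0.5,0,0,0,0,1,0,0,0,0,1.5,0,0,0,0,1.5,0,0,0,0,1.5,0]
}}

```text
clock: 10.67
eef_pos: [639.9, -115.7, 33.8]
tool_rot: [-3.141, 0.001, 2.007]
force: [0.2, 0.4, -0.3]
width: 46.1
gripper_force: 61.8
```

```bash
python3 plan.py 641 -116.4 20 115
```

```text
t 10.67 [ 639.9 -115.7   33.8] 115.0 w 46.1 F [ 0.2  0.4 -0.3] g 61.8 q7 0.07
cm [-0.11  0.08  1.38] turn 0.0 n 0.3
```

Emit:
{"method": "arm_command", "body": {
  "series": [0,-0.1,0.08,0.4,0,0,-0.1,0.08,0.8,0,0,-0.1,0.08,1.1,0,0,-0.1,0.08,1.35,0,0,-0.1,0.08,1.35,0]
}}

```text
clock: 11.08
eef_pos: [640.7, -116.4, 20.1]
tool_rot: [-3.14, 0.001, 2.007]
force: [-0.8, -0.5, 2.8]
width: 46.1
gripper_force: 62.1
```

Emit:
{"method": "arm_command", "body": {
  "series": [0,0,0,0,0,0,0,0,0,0,0,0,0,0,0,0,0,0,0,0,0,0,0,0,0]
}}

```text
clock: 11.5
eef_pos: [640.8, -116.3, 20.1]
tool_rot: [-3.14, 0.001, 2.007]
force: [-1.7, -0.4, 3.9]
width: 46.1
gripper_force: 62.3
```

```bash
python3 plan.py 641 -116.4 20 115
```

```text
t 11.5 [ 640.8 -116.3   20.1] 115.0 w 46.1 F [-1.7 -0.4  3.9] g 62.3 q7 0.06
cm [-0.02  0.02  0.01] turn 0.0 n 0.0
```

Seated. I'll release, rise, and move on to the slim jar at (487.2,-144.1).

Emit:
{"method": "arm_command", "body": {
  "series": [58,0,0,0,0,62,0,0,0,0,66,0,0,0,0,68,0,0,0,0,68,0,0,0,0]
}}

```text
clock: 11.92
eef_pos: [640.7, -116.3, 19.7]
tool_rot: [-3.14, 0.0, 2.007]
force: [-0.6, 0.2, 0.1]
width: 58.1
gripper_force: 0.0
```

Emit:
{"method": "arm_command", "body": {
  "series": [68,0,0,-0.5,0,68,0,0,-2,0,68,0,0,-5,0,68,0,0,-8,0,68,0,0,-9,0]
}}

```text
clock: 12.33
eef_pos: [643.8, -115.8, 115.6]
tool_rot: [3.136, 0.004, 2.007]
force: [0.0, 0.7, 0.5]
width: 57.9
gripper_force: 0.0
```

```bash
python3 plan.py 487.2 -144.1 110 112.6
```

```text
t 12.33 [ 643.8 -115.8  115.6] 115.0 w 57.9 F [0.  0.7 0.5] g 0.0 q7 0.13
cm [  4.06 -15.39   0.46] turn 2.4 n 3.8
```

Emit:
{"method": "arm_command", "body": {
  "series": [80,0.9,-3.6,0,0.6,90,1.9,-7.2,0,1.2,100,2.8,-10.8,0,1.8,100,3.8,-14,0,2.4,100,4.05,-15.2,0,2.4]
}}

```text
clock: 12.75
eef_pos: [479.8, -145.1, 110.6]
tool_rot: [-3.134, 0.0, 1.964]
force: [-1.5, 0.5, 0.1]
width: 85.1
gripper_force: 0.0
```

Emit:
{"method": "arm_command", "body": {
  "series": [100,0,0,0,0,100,0,0,0,0,100,0,0,0,0,100,0,0,0,0,100,0,0,0,0]
}}

```text
clock: 13.17
eef_pos: [487.3, -143.2, 110.1]
tool_rot: [-3.141, 0.001, 1.966]
force: [0.7, -0.2, -0.1]
width: 85.3
gripper_force: 0.0
```

```bash
python3 plan.py 487.2 -144.1 20 112.6;python3 - <<'E'
from fit import *
p,d=viewer.get_image("top")
print("low",blob("top",p,57,(666,-171),lambda h,s,v:(v<95)&(s<120))[:2])
print("wide",blob("top",p,62,(641,-116),lambda h,s,v:(s<60)&(v>205))[:2])
E
```

```text
t 13.17 [ 487.3 -143.2  110.1] 112.6 w 85.3 F [ 0.7 -0.2 -0.1] g 0.0 q7 0.07
cm [-0.07 -0.04  9.01] turn 0.0 n 2.2
low (array([ 666.5, -169.9]), np.float64(40.0))
wide (array([ 642.3, -117.6]), np.float64(41.0))
```

Emit:
{"method": "arm_command", "body": {
  "series": [100,-0.07,-0.04,2,0,100,-0.07,-0.04,5,0,100,-0.07,-0.04,8,0,100,-0.07,-0.04,9,0,100,-0.07,-0.04,9,0]
}}

```text
clock: 13.63
eef_pos: [484.3, -143.9, 17.9]
tool_rot: [-3.136, -0.002, 1.966]
force: [0.3, -0.0, 0.8]
width: 85.6
gripper_force: 0.0
```

Emit:
{"method": "arm_command", "body": {
  "series": [65,0,0,0,0,54,0,0,0,0,40,0,0,0,0,20,0,0,0,0,0,0,0,0,0]
}}

```text
clock: 14.05
eef_pos: [486.6, -145.0, 21.6]
tool_rot: [3.141, 0.002, 1.965]
force: [-0.5, -0.6, 7.0]
width: 35.7
gripper_force: 59.5
```

Emit:
{"method": "arm_command", "body": {
  "series": [0,0,0,0,0,0,0,0,0,0,0,0,0,0,0,0,0,0,0,0,0,0,0,0,0]
}}

```text
clock: 14.47
eef_pos: [486.7, -145.0, 21.6]
tool_rot: [3.141, 0.002, 1.965]
force: [-0.4, -0.3, 6.7]
width: 35.7
gripper_force: 59.5
```

Emit:
{"method": "arm_command", "body": {
  "series": [0,0,0,-1,0,0,0,0,-2.5,0,0,0,0,-5,0,0,0,0,-7.5,0,0,0,0,-8.5,0]
}}

```text
clock: 14.88
eef_pos: [487.3, -144.8, 108.5]
tool_rot: [3.139, 0.003, 1.965]
force: [0.4, 0.5, -0.8]
width: 35.9
gripper_force: 60.1
```

```bash
python3 plan.py 615.3 -62.1 105 115
```

```text
t 14.88 [ 487.3 -144.8  108.5] 112.6 w 35.9 F [ 0.4  0.5 -0.8] g 60.1 q7 0.06
cm [ 2.71 15.    0.38] turn -2.4 n 3.7
```

Emit:
{"method": "arm_command", "body": {
  "series": [0,0.6,3.3,0,-0.6,0,1.2,6.6,0,-1.2,0,1.8,9.9,0,-1.8,0,2.4,13.2,0,-2.4,0,2.65,15,0,-2.4]
}}

```text
clock: 15.3
eef_pos: [617.4, -59.0, 105.7]
tool_rot: [3.139, -0.001, 2.01]
force: [0.4, -0.7, -0.7]
width: 36.0
gripper_force: 60.1
```

Emit:
{"method": "arm_command", "body": {
  "series": [0,0,0,0,0,0,0,0,1,0,0,0,0,3,0,0,0,0,5,0,0,0,0,6,0]
}}

```text
clock: 15.72
eef_pos: [610.8, -64.4, 42.0]
tool_rot: [-3.135, -0.001, 2.006]
force: [-1.1, 0.1, -1.2]
width: 35.8
gripper_force: 60.2
```

Emit:
{"method": "arm_command", "body": {
  "series": [0,0,0,0.5,0,0,0,0,1,0,0,0,0,1.2,0,0,0,0,1.2,0,0,0,0,1.2,0]
}}

```text
clock: 16.13
eef_pos: [614.5, -62.6, 33.5]
tool_rot: [-3.141, 0.001, 2.007]
force: [-0.8, 0.7, -0.2]
width: 35.9
gripper_force: 60.2
```

```bash
python3 plan.py 615.5 -62.8 21.5 115
```

```text
t 16.13 [614.5 -62.6  33.5] 115.0 w 35.9 F [-0.8  0.7 -0.2] g 60.2 q7 -0.04
cm [-0.06  0.08  1.2 ] turn -0.0 n 0.3
```

Emit:
{"method": "arm_command", "body": {
  "series": [0,-0.06,0.08,0.4,0,0,-0.06,0.08,0.7,0,0,-0.06,0.08,1,0,0,-0.06,0.08,1.18,0,0,-0.06,0.08,1.18,0]
}}

```text
clock: 16.55
eef_pos: [615.0, -62.8, 21.7]
tool_rot: [-3.14, 0.001, 2.007]
force: [-1.7, -0.1, 5.3]
width: 35.9
gripper_force: 60.8
```

Emit:
{"method": "arm_command", "body": {
  "series": [0,0,0,0,0,0,0,0,0,0,0,0,0,0,0,0,0,0,0,0,0,0,0,0,0]
}}

```text
clock: 16.97
eef_pos: [615.0, -62.8, 21.7]
tool_rot: [-3.14, 0.001, 2.007]
force: [-0.6, 0.4, 5.7]
width: 35.7
gripper_force: 60.8
```

```bash
python3 plan.py 615.5 -62.8 21.5 115
```

```text
t 16.97 [615.  -62.8  21.7] 115.0 w 35.7 F [-0.6  0.4  5.7] g 60.8 q7 -0.05
cm [-0.02  0.05  0.02] turn 0.0 n 0.0
```

Seated. I'll release and go to the cone at (515.5,-199.7).

Emit:
{"method": "arm_command", "body": {
  "series": [46,0,0,0,0,50,0,0,0,0,54,0,0,0,0,58,0,0,0,0,58,0,0,0,0]
}}

```text
clock: 17.38
eef_pos: [614.9, -62.7, 20.9]
tool_rot: [-3.14, 0.0, 2.007]
force: [-0.2, -0.3, 0.2]
width: 49.7
gripper_force: 0.0
```

Emit:
{"method": "arm_command", "body": {
  "series": [58,0,0,-0.5,0,58,0,0,-2,0,58,0,0,-5,0,58,0,0,-8,0,58,0,0,-9,0]
}}

```text
clock: 17.8
eef_pos: [617.5, -62.2, 115.4]
tool_rot: [3.137, 0.003, 2.007]
force: [0.2, 0.3, -0.0]
width: 49.4
gripper_force: 0.0
```

```bash
python3 plan.py 515 -199.5 110 112.6
```

```text
t 17.8 [617.5 -62.2 115.4] 115.0 w 49.4 F [ 0.2  0.3 -0. ] g 0.0 q7 0.02
cm [ -8.11 -15.1    0.49] turn 2.4 n 4.1
```

Emit:
{"method": "arm_command", "body": {
  "series": [80,-1.9,-3.5,0,0.6,90,-3.8,-7,0,1.2,100,-5.7,-10.5,0,1.8,100,-7.5,-14,0,2.4,100,-8.1,-15.1,0,2.4]
}}

```text
clock: 18.22
eef_pos: [507.0, -206.4, 110.7]
tool_rot: [-3.133, 0.002, 1.958]
force: [-0.7, -0.7, -0.5]
width: 85.2
gripper_force: 0.0
```

Emit:
{"method": "arm_command", "body": {
  "series": [100,0,0,0,0,100,0,0,0,0,100,0,0,1,0,100,0,0,3,0,100,0,0,4,0]
}}

```text
clock: 18.63
eef_pos: [513.0, -197.7, 69.6]
tool_rot: [-3.14, -0.001, 1.968]
force: [-1.3, -0.5, 0.1]
width: 85.1
gripper_force: 0.0
```

Emit:
{"method": "arm_command", "body": {
  "series": [100,0,0,0,0,100,0,0,0,0,100,0,0,0,0,100,0,0,0,0,100,0,0,0,0]
}}

```text
clock: 19.05
eef_pos: [513.0, -199.9, 71.9]
tool_rot: [-3.141, 0.001, 1.965]
force: [0.2, 0.4, -0.0]
width: 85.7
gripper_force: 0.0
```

```bash
python3 plan.py 515 -199.5 13.5 112.6;python3 - <<'E'
from fit import *
p,d=viewer.get_image("top")
print("slim",blob("top",p,64,(615,-62),lambda h,s,v:(h>95)&(h<125)&(s>80)&(v>120))[:2])
p,d=viewer.get_image("side");cv2.imwrite("pics/s3.png",cv2.resize(p[110:310,180:400,::-1],None,fx=2.5,fy=2.5))
E
```

```text
t 19.05 [ 513.  -199.9   71.9] 112.6 w 85.7 F [ 0.2  0.4 -0. ] g 0.0 q7 0.13
cm [-0.03  0.2   5.84] turn 0.0 n 1.4
slim (array([615.3, -62.3]), np.float64(33.1))
```

View pics/s3.png

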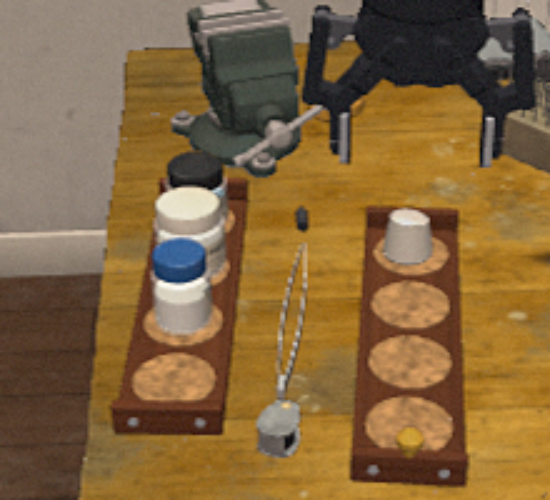

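The side view shows the three placed jars upright on their pads. The cone stands alone at about (408,237) in the crop, with the open gripper above it.

Emit:
{"method": "arm_command", "body": {
  "series": [100,0,0.2,1.5,0,100,0,0.2,3.5,0,100,0,0.2,5,0,100,0,0.2,5.8,0,100,0,0.2,5.8,0]
}}

```text
clock: 19.57
eef_pos: [513.2, -199.0, 12.0]
tool_rot: [-3.138, -0.001, 1.965]
force: [-0.6, -0.1, 0.2]
width: 85.4
gripper_force: 0.0
```

Emit:
{"method": "arm_command", "body": {
  "series": [65,0,0,0,0,52,0,0,0,0,44,0,0,0,0,30,0,0,0,0,0,0,0,0,0]
}}

```text
clock: 19.98
eef_pos: [514.8, -199.5, 14.4]
tool_rot: [-3.141, 0.002, 1.965]
force: [-1.6, 0.1, 5.8]
width: 29.6
gripper_force: 58.6
```

Emit:
{"method": "arm_command", "body": {
  "series": [0,0,0,0,0,0,0,0,0,0,0,0,0,0,0,0,0,0,0,0,0,0,0,0,0]
}}

```text
clock: 20.4
eef_pos: [514.8, -199.4, 14.4]
tool_rot: [-3.141, 0.002, 1.965]
force: [-0.6, 0.5, 6.7]
width: 29.9
gripper_force: 58.6
```

Emit:
{"method": "arm_command", "body": {
  "series": [0,0,0,-0.5,0,0,0,0,-1,0,0,0,0,-2,0,0,0,0,-3,0,0,0,0,-4,0]
}}

```text
clock: 20.82
eef_pos: [514.5, -199.2, 54.5]
tool_rot: [-3.141, 0.001, 1.965]
force: [-0.4, 0.6, -1.0]
width: 29.5
gripper_force: 58.8
```

```bash
python3 plan.py 590 -8 70 115;python3 - <<'E'
from fit import *
p,d=viewer.get_image("side");cv2.imwrite("pics/s4.png",cv2.resize(p[110:310,240:460,::-1],None,fx=2.5,fy=2.5))
E
```

```text
t 20.82 [ 514.5 -199.2   54.5] 112.6 w 29.5 F [-0.4  0.6 -1. ] g 58.8 q7 0.11
cm [14.74 14.32 -1.57] turn -2.4 n 4.9
```

View pics/s4.png

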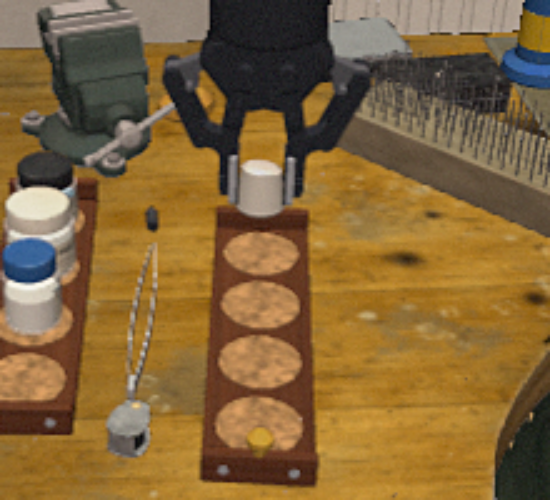

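The cone is held upright at about (261,187) in the crop. I'll raise it and carry it over.

Emit:
{"method": "arm_command", "body": {
  "series": [0,0,0,-3,0,0,1.5,1.5,-5.5,-0.6,0,4.2,4.1,-5.5,-1.2,0,6.9,6.7,-5.5,-1.8,0,9.5,9.3,-5.5,-2.4]
}}

```text
clock: 21.28
eef_pos: [564.4, -74.8, 109.4]
tool_rot: [3.142, 0.001, 2.006]
force: [0.7, 0.1, -0.7]
width: 29.5
gripper_force: 59.0
```

Emit:
{"method": "arm_command", "body": {
  "series": [0,2.4,2.2,0,0,0,4.2,4,0,0,0,5.2,4.8,0,0,0,5.2,4.8,0,0,0,5.2,4.8,0,0]
}}

```text
clock: 21.7
eef_pos: [584.7, -9.1, 108.0]
tool_rot: [-3.139, 0.001, 2.008]
force: [-0.1, -1.8, -0.2]
width: 29.9
gripper_force: 59.0
```

```bash
python3 plan.py 590 -8 14.5 115
```

```text
t 21.7 [584.7  -9.1 108. ] 115.0 w 29.9 F [-0.1 -1.8 -0.2] g 59.0 q7 -0.09
cm [-0.11  0.55  9.35] turn 0.0 n 2.2
```

Emit:
{"method": "arm_command", "body": {
  "series": [0,-0.1,0.5,1,0,0,-0.1,0.5,4,0,0,-0.1,0.5,7,0,0,-0.1,0.5,8,0,0,-0.1,0.5,8.3,0]
}}

```text
clock: 22.12
eef_pos: [587.8, -9.6, 22.2]
tool_rot: [-3.134, -0.0, 2.005]
force: [-0.4, 0.3, -1.1]
width: 29.6
gripper_force: 59.0
```

Emit:
{"method": "arm_command", "body": {
  "series": [0,0,0,0,0,0,0,0,0,0,0,0,0,0,0,0,0,0,0,0,0,0,0,0,0]
}}

```text
clock: 22.53
eef_pos: [590.8, -7.2, 26.1]
tool_rot: [3.141, 0.001, 2.007]
force: [-0.1, -0.0, -0.5]
width: 29.9
gripper_force: 59.0
```

```bash
python3 plan.py 590 -8.2 14.4 115
```

```text
t 22.53 [590.8  -7.2  26.1] 115.0 w 29.9 F [-0.1 -0.  -0.5] g 59.0 q7 -0.17
cm [-0.06 -0.12  1.17] turn -0.0 n 0.3
```

Emit:
{"method": "arm_command", "body": {
  "series": [0,-0.06,-0.12,0.3,0,0,-0.06,-0.12,0.6,0,0,-0.06,-0.12,0.9,0,0,-0.06,-0.12,1.15,0,0,-0.06,-0.12,1.15,0]
}}

```text
clock: 22.95
eef_pos: [589.1, -8.3, 14.4]
tool_rot: [-3.139, 0.001, 2.007]
force: [-2.8, -0.3, 10.0]
width: 29.6
gripper_force: 60.8
```

Emit:
{"method": "arm_command", "body": {
  "series": [0,0,0,0,0,0,0,0,0,0,0,0,0,0,0,0,0,0,0,0,0,0,0,0,0]
}}

```text
clock: 23.37
eef_pos: [589.1, -8.3, 14.4]
tool_rot: [-3.14, 0.001, 2.007]
force: [-2.7, -1.1, 11.2]
width: 29.6
gripper_force: 60.8
```

```bash
python3 plan.py 590 -8.2 14.4 115
```

```text
t 23.37 [589.1  -8.3  14.4] 115.0 w 29.6 F [-2.7 -1.1 11.2] g 60.8 q7 -0.18
cm [-0.03  0.09  0.  ] turn 0.0 n 0.0
```

Emit:
{"method": "arm_command", "body": {
  "series": [0,0,0,-0.05,0,0,0,0,-0.07,0,40,0,0,-0.07,0,46,0,0,-0.07,0,52,0,0,-0.07,0]
}}

```text
clock: 23.78
eef_pos: [589.1, -8.1, 13.8]
tool_rot: [-3.14, 0.0, 2.007]
force: [-0.1, 0.0, -0.7]
width: 44.5
gripper_force: 0.0
```

Emit:
{"method": "arm_command", "body": {
  "series": [56,0,0,0,0,56,0,0,-2,0,56,0,0,-5,0,56,0,0,-8,0,56,0,0,-10,0]
}}

```text
clock: 24.2
eef_pos: [590.2, -7.6, 116.4]
tool_rot: [3.141, 0.001, 2.007]
force: [0.5, -0.2, -0.4]
width: 48.0
gripper_force: 0.0
```

Emit:
{"method": "arm_command", "body": {
  "series": [56,0,-4,-1,0,56,0,-8,-2,0,56,0,-12,-3,0,56,0,-15,-4,0,56,0,-17,-4,0]
}}

```text
clock: 24.62
eef_pos: [432.4, -81.5, 155.5]
tool_rot: [-3.139, 0.002, 2.006]
force: [0.4, -0.4, -0.0]
width: 48.1
gripper_force: 0.0
```

```bash
python3 plan.py; python3 - <<'E'
from fit import *
p,d=viewer.get_image("top")
w=lambda h,s,v:(s<60)&(v>205)
for n,z,c,f in (("low",57,(666,-171),lambda h,s,v:(v<95)&(s<120)),("wide",62,(641,-116),w),("slim",64,(615,-62),lambda h,s,v:(h>95)&(h<125)&(s>80)&(v>120)),("cone",43,(590,-8),w)): print(n,blob("top",p,z,c,f)[:2])
o=ortho("top",p,10,555,715,-215,35,3.2)
q,d=viewer.get_image("side");q=cv2.resize(q[140:290,200:400],(560,420))[:,:,:]
cv2.imwrite("pics/end1.png",cv2.resize(o,(600,384))[:,:,::-1]);cv2.imwrite("pics/end2.png",q[:,:,::-1])
E
```

```text
t 24.62 [432.4 -81.5 155.5] 114.9 w 48.1 F [ 0.4 -0.4 -0. ] g 0.0 q7 0.01
low (array([ 666.5, -169.8]), np.float64(40.2))
wide (array([ 642.2, -117.6]), np.float64(40.9))
slim (array([615.3, -62.3]), np.float64(32.9))
cone (array([589.2,  -8.2]), np.float64(25.1))
```

View pics/end1.png

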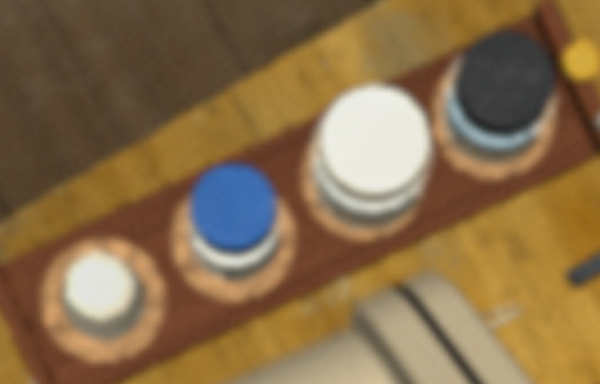

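View pics/end2.png

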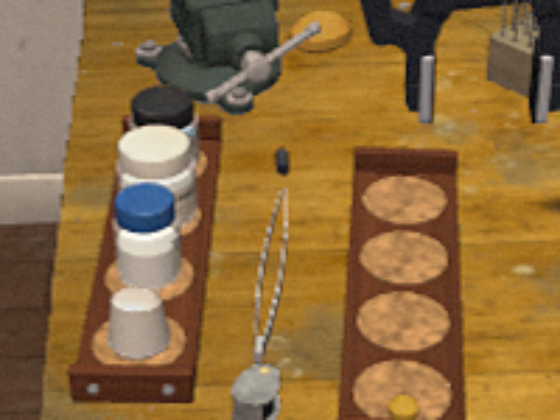

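Both views show all four upright and centred to about 2 mm. From the knob the order is black (505,80), white (375,140), blue (235,205), cone (100,290). The gripper is clear.

Emit:
{"method": "arm_command", "body": {
  "series": [56,0,0,0,0,56,0,0,0,0,56,0,0,0,0,56,0,0,0,0,56,0,0,0,0]
}}

```text
clock: 25.13
eef_pos: [435.9, -79.3, 154.2]
tool_rot: [-3.14, -0.0, 2.008]
force: [-0.5, -0.7, -0.7]
width: 47.8
gripper_force: 0.0
```

```bash
python3 -c "
from cell import workorder
print(workorder.finish_job())"
```

```text
the job is handed in; nothing more can be done
None
```

The job is handed in at about 25 s: counted from its brass knob, the once-empty rack now holds the low, wide and slim jars and then the cone, all upright and centred on their pads to about 2 mm by the last camera check.

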